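# Swing the rotor key down and stand it away

## Robot

A 7-joint arm with a two-finger parallel gripper is mounted at the origin on a cart in front of the work surface, level with it; the furniture and walls round the work are solid. World frame = base frame: x ahead of the robot, y to its left, z up, the work surface at z = 0. Lengths are in m, angles in degrees, forces in N, time in s.
With the tool pointing down it reaches from about 0.425 to 0.875 m from the base axis. Payload 4.7 kg.
Tool frame: the origin (TCP) lies at the very end of the fingers, on their centre line; the grasp point (between the pads) lies 19 mm behind it; z points along the fingers, y is the line along which they close (so a half turn about z gives the same grasp; the last joint's range is limited). The gripper opens to 87 mm and grips with 3 to 60 N. Pads are 19 mm wide; open, the fingers measure 117 mm over their backs; the gripper's body (75 mm by 190 mm) begins 51 mm behind the grasp point.
Start: joints at [65.953, 18.392, -4.016, 83.108, 1.295, 78.541, -3.26], TCP at [0.273, -0.59, 0.186] pointing down, gripper open.
Joint ranges: [-163.93, 163.93], [-17.29, 119.83], [-79.2, 71.16], [3.27, 140.29], [-89.18, 269.18], [5.43, 117.66], [-154.24, 154.24]. Speed limits (degrees/s): [147.25, 147.25, 180, 180, 180, 180, 180].

## Interface

Orientations are given as [roll, pitch, yaw] about the fixed x, y, z axes, in that order (R = Rz(yaw) Ry(pitch) Rx(roll)).
In Python, from cell import get_obs, read_camera, sign_off, silhouettes gives the robot as it stands.
- The arm moves only by the tool play_rows, never from a script. Its argument "steps" is a list that holds one entry, the list of rows, each a list of 7 numbers: the shift along the tool's x, y, z in m, then the turn, a rotation vector about the tool's x, y, z in rad, then the finger opening in m, from 0 to 0.087. A call has 1 to 12 rows; each row shifts and turns the commanded pose from where the row before left it, along the tool's axes as they then stand; what a row does not reach is not made up. A row lasts 1/10 s, in which the tool goes at most 50 mm and 8.59 degrees, less where a joint would pass 70% of its speed; a pose out of reach is approached as far as the arm can. A call is refused whole if a number of a shift passes 0.05 or a number of a turn 0.15, either way. A call with a gripper value outside its range is refused whole. The fingers move at their own pace and stop on an object; "force" is the grip in N (left out, the last holds). Time passes only in rows, so rows that do not move let the fingers close. It gives the time, the measured TCP pose, the force, the opening and the grip force at its end, in the units of the state.
- get_obs(): the state, without advancing time (a new reading comes with each control period).
- read_camera(name): name is "scene" or "top" or "wrist"; returns a dict with "frame" (420x560x3 uint8, red, green, blue), "intrinsics" (3x3 intrinsics, pixels), "view" (4x4, takes a point from world to camera coordinates). Camera axes: x right, y up, looking along -z (the intrinsics and any distortion apply to the point x, -y, -z); pixel columns grow to the right and rows downward; lengths in m; the calibration is good to about 2 mm. A picture is of the moment at which its call begins. There is no depth.
- sign_off(): hands the job in; it is judged then, once.
Trained networks look in the newest picture that a camera, given by its name, has taken for a name from the list of things; names that differ only in an ending like _2 or _b are one class to them, and where a whole thing is asked for, a point or a joint stands for the part that bears it (a point fixed in the world has none). Each returns a list of dicts, best first, with "p" (0 to 1); they miss things now and then, are a little off and sometimes report something else, mostly with a low value. They report only what shows in the picture. A call takes as long as a camera call. They do not tell look-alikes from the thing itself.
- silhouettes(camera, name): "pixels" (420x560 bool, what is visible of it) and "extent" ([left, top, right, bottom] in pixels, round what is visible of it).
The state is a dict: "time_s": time; "qpos": joint angles; "joint_velocities": joint speeds; "effort": joint torques, N m; "tool_pos": TCP position; "tool_rot": TCP orientation; "force": force on the tool from outside, world axes, zero at the start; "wrist_torque": the same for the moment, N m; "grip_width": finger opening in m; "grasp_force": force on a finger pad.
Only numpy, scipy, OpenCV 4.12 (cv2) and the standard library are available. Lean on these libraries where they do the work, as an engineer would, in place of code of your own. Each camera call takes 0.05 s, during which the arm holds its last target. There are 200 camera calls.

## Task

The rotor key with the blue sleeve was left lying on the bench: put it away in the grey stand, its steel head down. Grip it firmly by the two ends of its cross-bar so that it comes up about level, ease the grip little by little in the air until the key swings down and hangs from your fingers, tighten again, then lower it into the stand and let go. Leave the key with the yellow sleeve where it lies.

Things in the scene. Friction and masses are not known exactly. Their poses are not given: they have to be found in the camera images.
- key_blue: T-handled key lying flat, 220 g, blue sleeve on the shank. Origin: centre of the cross-bar, 14 mm up; bar along y, 44 mm over its two 8 mm flat end buttons (28 mm black knobs inboard). Shank along +x to a 28 mm round-nosed head ending 130 mm out; centre of mass 71 mm out. Gripped on the buttons it stays near level from 50 N, sags under 35 N, hangs near plumb under 8 N, drops at 0.
- key_blue_tip (a point): End of the blue key's steel head, on the shank axis 130 mm from the key's origin. The head is 28 mm across and 40 mm long, its nose a half-sphere; the direction from the origin to this point is the way the shank points. Easing the fingers apart in steps of about 0.3 mm, waiting a moment after each, brings it down gradually.
- key_yellow: The other key, the same but with a yellow sleeve on its shank; origin and axes as for the blue one. It stays where it lies.
- stand: Grey round key stand fixed to the bench. Origin: on its axis at bench level. 75 mm high; inner floor 12 mm up; straight bore 34 mm across from the floor to 52 mm up, then a funnel widening to a mouth 70 mm across at the top (outside 82 mm; round foot plate 92 mm). A key let go in it leans against the bore by up to 15 degrees.
Not all that is in view belongs to the job. What is shaped like the stand but brown or green is not meant. What is shaped like the key_blue but purple is not meant.

How it is judged:
By the outcome, as a careful person would: the job done as asked, in the order asked, and still so for the second after the job is handed in, with the robot touching nothing.
It also fails if it takes over 58 s, if anything falls off the work surface, if the arm or the gripper's body presses on something with over 40 N, if the wrist force passes 120 N, or if a joint passes its speed limit or range.

## Working session

There is one attempt and no reset: what is moved stays moved. The work goes in short steps, Python scripts to look and compute and a tool call to move; the robot and the scene stay as the last step left them, time stands still between calls to the robot, and variables do not carry over. Pictures are saved under pics/ and viewed, at most 10 in all, crops included, and the job is handed in when it is done.

Besides the shell and the picture viewer there is one more tool, called as name(argument=value, ...), one argument or row to a line, values as JSON. play_rows: Moves the arm, as the interface text tells. Its arguments: {"type":"object","properties":{"steps":{"type":"array","items":{"type":"array","items":{"type":"array","items":{"type":"number"}}}},"force":{"type":"number"}},"required":["steps"]}

```bash
mkdir -p pics
cat > h.py <<'E'
import numpy as np, cv2
from cell import *
def ray(c,uv):
    K=np.array(c["intrinsics"]);V=np.array(c["view"])
    d=np.linalg.inv(K)@np.array([uv[0],uv[1],1.]);d=np.array([d[0],-d[1],-d[2]])
    R=V[:3,:3];return -R.T@V[:3,3],R.T@d
def onz(c,uv,z):
    o,d=ray(c,uv);return o+d*(z-o[2])/d[2]
def proj(c,p):
    K=np.array(c["intrinsics"]);V=np.array(c["view"])
    q=V[:3,:3]@np.array(p)+V[:3,3];q=K@np.array([q[0],-q[1],-q[2]]);return q[:2]/q[2]
def save(c,n): cv2.imwrite(f"pics/{n}.png",np.array(c["frame"])[:,:,::-1])
E
python3 - <<'E'
from h import *
o=get_obs();print(o["time_s"],o["tool_pos"],o["tool_rot"],o["grip_width"],o["force"])
ims=[]
for n in("top","scene"):
    c=read_camera(n);save(c,n);ims.append(c)
    print(n,np.round(onz(c,(280,210),0),3),np.round(ray(c,(280,210))[0],3))
    for t in("key_blue","stand"):
        for s in silhouettes(n,t):
            m=np.array(s["pixels"]);ys,xs=np.nonzero(m)
            col=np.median(np.array(c["frame"])[m],axis=0) if m.any() else 0
            print(n,t,round(s["p"],2),s["extent"],col,np.round(onz(c,(xs.mean(),ys.mean()),0.014),3))
E
```

```text
0.0 [ 0.27290166 -0.58923456  0.18494652] [-1.79888492e+02  4.61789249e-03  2.48566535e+01] 0.08715923679389258 [-0.0651954   1.1862244  -0.27030575]
top [0.54  0.033 0.   ] [0.45  0.067 1.172]
top key_blue 0.81 [207.2, 193.5, 226.7, 238.8] [ 93.  114.  151.5] [0.512 0.22  0.014]
top key_blue 0.67 [154.0, 227.4, 171.9, 276.0] [ 88.  67. 168.] [0.414 0.373 0.014]
top stand 0.87 [348.1, 205.3, 386.3, 237.9] [135. 141. 147.] [ 0.514 -0.223  0.014]
top stand 0.57 [365.0, 252.3, 403.2, 283.2] [ 40. 142.  66.] [ 0.381 -0.269  0.014]
top stand 0.56 [342.3, 158.8, 378.4, 189.3] [113.  68.  37.] [ 0.645 -0.192  0.014]
scene [ 0.564 -0.004  0.   ] [0.11  0.888 0.793]
scene key_blue 0.83 [233.9, 299.4, 298.7, 333.3] [ 87.  71. 161.] [0.416 0.373 0.014]
scene key_blue 0.62 [233.8, 253.4, 286.6, 270.8] [107. 133. 170.] [0.507 0.218 0.014]
scene stand 0.85 [268.5, 149.3, 294.9, 176.6] [115.5  77.5  45.5] [ 0.66  -0.219  0.014]
scene stand 0.75 [353.0, 149.9, 376.8, 185.4] [ 45. 145.  68.] [ 0.392 -0.296  0.014]
scene stand 0.7 [302.9, 150.7, 333.7, 183.0] [125. 133. 132.] [ 0.528 -0.252  0.014]
```

View pics/top.png

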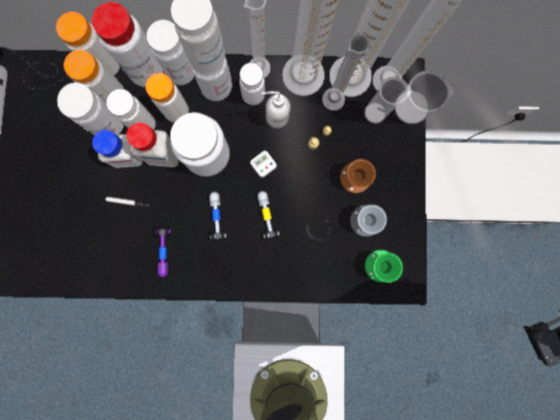

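View pics/scene.png

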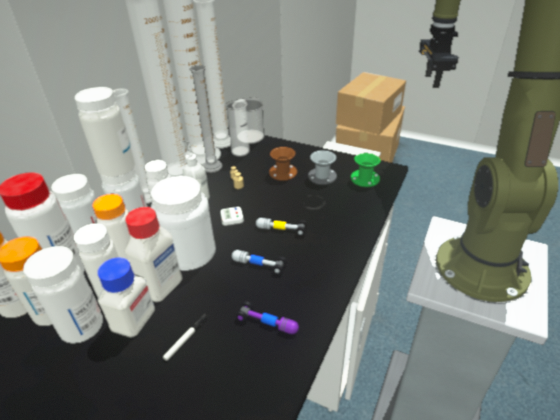

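Top view: blue key with its bar at about (218,236) and head at (214,197). The yellow key is at (266,215), the purple look-alike at (163,255), and the grey stand at (369,220) between the brown and green ones.

```bash
cat >> h.py <<'E'
from scipy.optimize import least_squares
def rim(x,y):
    a=np.linspace(0,2*np.pi,40);P=[]
    for r,z in((.046,0.),(.046,.003),(.041,.075)): P+=[(x+r*np.cos(t),y+r*np.sin(t),z) for t in a]
    return P
def ext(c,x,y):
    q=np.array([proj(c,p) for p in rim(x,y)]);return np.r_[q.min(0),q.max(0)]
def keymask_fit(c,m,x0):
    """fit x,y,yaw of key (model points vs mask centroid+principal extents) by silhouette IoU"""
    def model(v):
        x,y,a=v;R=np.array([[np.cos(a),-np.sin(a)],[np.sin(a),np.cos(a)]])
        im=np.zeros((420*4,560*4),np.uint8)
        def seg(p,q,r,n=12):
            for t in np.linspace(0,1,n):
                w=np.array(p)*(1-t)+np.array(q)*t;W=np.r_[R@w+[x,y],.014]
                u=proj(c,W);s=np.linalg.norm(proj(c,W+[r,0,0])-u);cv2.circle(im,tuple(int(k) for k in np.round(u*4+1.5)),max(1,int(s*4)),1,-1)
        seg((0,-.018),(0,.018),.004);seg((0,-.008),(0,.008),.014*0+.006);seg((0,0),(.1,0),.005,30);seg((.098,0),(.116,0),.014)
        return cv2.resize(im.astype(np.float32),(560,420),interpolation=cv2.INTER_AREA)
    mf=m.astype(np.float32)
    from scipy.optimize import minimize
    f=lambda v:np.abs(model(v)-mf).sum()/mf.sum()
    s=np.array([[0,0,0],[.01,0,0],[0,.01,0],[0,0,.15]])+x0
    r=minimize(f,x0,method="Nelder-Mead",options=dict(initial_simplex=s,maxiter=150));return r.x,r.fun
E
python3 - <<'E'
from h import *
C={n:read_camera(n) for n in("top","scene")}
E={}
for n,c in C.items():
    best=None
    for s in silhouettes(n,"stand"):
        m=np.array(s["pixels"]);col=np.median(np.array(c["frame"])[m],axis=0)
        if np.ptp(col)<25:E[n]=np.array(s["extent"])
    for s in silhouettes(n,"key_blue"):
        m=np.array(s["pixels"]);ys,xs=np.nonzero(m);ctr=onz(c,(xs.mean(),ys.mean()),.014)
        if abs(ctr[0]-.51)<.03 and abs(ctr[1]-.22)<.03:
            print(n,"blue",np.round(keymask_fit(c,m,np.array([.45,.212,.1])),4) if 0 else keymask_fit(c,m,np.array([.45,.212,.1])))
    for s in silhouettes(n,"key_yellow")[:3]: print(n,"y",s["extent"],round(s["p"],2))
for ns in(("top",),("scene",),("top","scene")):
    r=least_squares(lambda v:np.concatenate([ext(C[n],*v)-E[n] for n in ns]),[.5,-.23]);print(ns,r.x.round(4),r.fun.round(1))
c=C["top"]
for u in((218,237),(214,194)):print(onz(c,u,.014).round(3))
E
```

```text
top blue (array([0.4588553 , 0.2144821 , 0.12190581]), np.float64(0.39030173420906067))
top y [257.5, 196.4, 277.8, 240.9] 0.88
scene blue (array([0.46137753, 0.21144391, 0.1364426 ]), np.float64(0.4213957190513611))
scene y [250.5, 217.0, 301.9, 236.9] 0.95
('top',) [ 0.5091 -0.2178] [ 1.  -0.8 -0.9  0.9]Traceback (most recent call last):
  File "<stdin>", line 15, in <module>
    return func(*args, **kwargs)
    vector_fun = VectorFunction(
        fun_wrapped,
    ...<6 lines>...
        workers=workers
    )
    self._update_fun()
    ~~~~~~~~~~~~~~~~^^
    self.f = self.fun_wrapped(xp_copy(self.x))
             ~~~~~~~~~~~~~~~~^^^^^^^^^^^^^^^^^
    return np.atleast_1d(self.fun(x))
                         ~~~~~~~~^^^
    return self.f(x, *self.args, **self.kwargs)
           ~~~~~~^^^^^^^^^^^^^^^^^^^^^^^^^^^^^^
  File "<stdin>", line 15, in <lambda>
KeyError: 'scene'
```

play_rows(
  steps=[
    [[0.033,-0.022,-0.0085,0,0,0,0.087],[0.033,-0.022,-0.0085,0,0,0,0.087],[0.033,-0.022,-0.0085,0,0,0,0.087],[0.033,-0.022,-0.0085,0,0,0,0.087],[0.033,-0.022,-0.0085,0,0,0,0.087],[0.033,-0.022,-0.0085,0,0,0,0.087],[0.033,-0.022,-0.0085,0,0,0,0.087],[0.033,-0.022,-0.0085,0,0,0,0.087],[0.033,-0.022,-0.0085,0,0,0,0.087],[0.033,-0.022,-0.0085,0,0,0,0.087],[0,0,0,0,0,0.149,0.087],[0,0,0,0,0,0.149,0.087]],
  ],
)

```text
time_s: 1.9
tool_pos: [0.4813, -0.2498, 0.2717]
tool_rot: [180.0, -0.1, 7.6]
force: [-0.2, -0.0, 0.1]
grip_width: 0.0871
grasp_force: 0.0
```

play_rows(
  steps=[
    [[0,0,0,0,0,0,0.087],[0,0,0,0,0,0,0.087]],
  ],
)

```text
time_s: 2.1
tool_pos: [0.48, -0.2516, 0.2711]
tool_rot: [180.0, 0.0, 8.0]
force: [-0.4, 0.1, 0.4]
grip_width: 0.0869
grasp_force: 0.0
```

Run:
```python
from h import *
o=get_obs();print(o["time_s"],o["tool_pos"].round(4),o["tool_rot"].round(2),o["qpos"].round(0),o["force"])
c=read_camera("wrist");save(c,"w1")
print(ray(c,(280,210))[0].round(3),onz(c,(280,210),0).round(3))
for s in silhouettes("wrist","stand"):
    m=np.array(s["pixels"]);col=np.median(np.array(c["frame"])[m],axis=0);e=np.array(s["extent"])
    r=least_squares(lambda v:ext(c,*v)-e,[.5,-.22]);print(s["p"],col,e,r.x.round(4),r.fun.round(1))
```

```text
2.1 [ 0.48   -0.2516  0.2711] [180.     0.     7.97] [ 43.   4. -19.  90.   1.  86. -58.] [-0.44467035  0.05067661  0.36853714]
[ 0.548 -0.243  0.47 ] [ 0.43  -0.261  0.   ]
0.96 [ 42. 147.  69.] [245.3 212.  309.3 263.1] [ 0.3991 -0.2611] [  1.5 -11.6  -1.5  10.9]
0.75 [117.  72.  40.] [206.3   0.  283.6  89.1] [ 0.642  -0.1878] [ 0.9 -1.1 -1.   1.4]
0.62 [146. 157. 163.] [225.4 116.9 291.  189.3] [ 0.5149 -0.22  ] [-0.8  1.9  1.  -1.8]
```

View pics/w1.png

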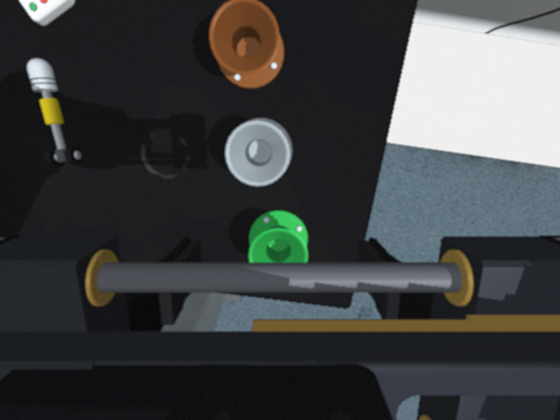

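Wrist view: grey stand mouth at (258,152), with brown and green either side of it and the yellow key at left. Now on to the blue key.

play_rows(
  steps=[
    [[0.0022,-0.042,0.006,0,0,0,0.087],[0.0022,-0.042,0.006,0,0,0,0.087],[0.0022,-0.042,0.006,0,0,0,0.087],[0.0022,-0.042,0.006,0,0,0,0.087],[0.0022,-0.042,0.006,0,0,0,0.087],[0.0022,-0.042,0.006,0,0,0,0.087],[0.0022,-0.042,0.006,0,0,0,0.087],[0.0022,-0.042,0.006,0,0,0,0.087],[0.0022,-0.042,0.006,0,0,0,0.087],[0.0022,-0.042,0.006,0,0,0,0.087],[0.0022,-0.042,0.006,0,0,0,0.087],[0,0,0,0,0,0,0.087]],
  ],
)

```text
time_s: 3.4
tool_pos: [0.4391, 0.2161, 0.2048]
tool_rot: [-179.8, 0.0, 8.4]
force: [-0.1, 0.4, 0.3]
grip_width: 0.0875
grasp_force: 0.0
```

play_rows(
  steps=[
    [[0,0,0,0,0,0,0.087],[0,0,0,0,0,0,0.087]],
  ],
)

```text
time_s: 3.6
tool_pos: [0.4421, 0.208, 0.205]
tool_rot: [180.0, 0.0, 7.7]
force: [0.5, -0.4, 0.5]
grip_width: 0.0867
grasp_force: 0.0
```

Run:
```python
from h import *
o=get_obs();print(o["time_s"],o["tool_pos"].round(4),o["tool_rot"].round(2),o["qpos"].round(0),o["force"])
c=read_camera("wrist");save(c,"w2")
for s in silhouettes("wrist","key_blue"):
    m=np.array(s["pixels"]);print(s["p"],s["extent"])
    if m.sum()>300:
        v,f=keymask_fit(c,m,np.array([.457,.213,.12]));print(v.round(4),np.degrees(v[2]).round(2),round(f,3))
        x,y,a=v
        for P in((x,y),(x+.13*np.cos(a),y+.13*np.sin(a)),(x-.022*np.sin(a),y+.022*np.cos(a)),(x+.022*np.sin(a),y-.022*np.cos(a))):print(proj(c,(*P,.014)).round(1))
```

```text
3.6 [0.4421 0.208  0.205 ] [1.7996e+02 1.0000e-02 7.7000e+00] [  20.   -0.  -48.  102.   -0.   78. -110.] [ 0.54302933 -0.35934608  0.4813011 ]
0.89 [258.4, 56.6, 294.7, 175.5]
[0.4624 0.2147 0.1236] 7.08 0.277
[275.4 170. ]
[276.3  56.1]
[257.7 169.8]
[293.1 170.2]
0.57 [124.8, 130.0, 167.8, 247.2]
[-0.0519  0.3208  2.4033] 137.7 1.0
[169.9 472.9]
[115.6 510.3]
[179.3 480.7]
[160.3 465. ]
```

View pics/w2.png

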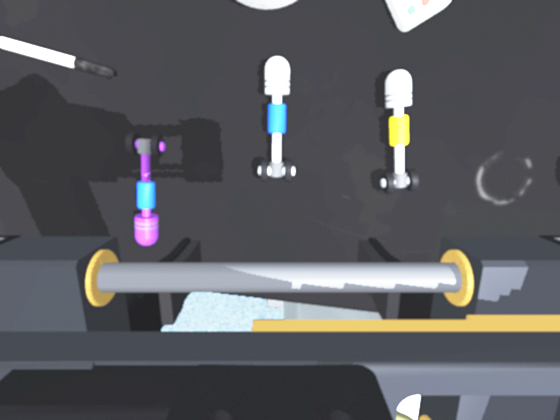

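Wrist view: blue key bar centred at about (276,170) and head tip at (277,56), matching the fit. The yellow key is at (400,130) and the purple one at (146,190).

play_rows(
  steps=[
    [[0.005,-0.001,0.025,0,0,0.01,0.087],[0.005,-0.001,0.025,0,0,0,0.087],[0.005,-0.001,0.025,0,0,0,0.087],[0.0055,0,0.025,0,0,0,0.087],[0,0,0,0,0,0,0.087],[0,0,0,0,0,0,0.087],[0,0,0,0,0,0,0.087]],
  ],
)

```text
time_s: 4.4
tool_pos: [0.4624, 0.2151, 0.1065]
tool_rot: [-180.0, -0.1, 7.2]
force: [0.1, -0.1, 0.2]
grip_width: 0.0867
grasp_force: 0.0
```

Run:
```python
from h import *
o=get_obs();print(o["time_s"],o["tool_pos"].round(4),o["tool_rot"].round(2))
c=read_camera("wrist");save(c,"w3")
for s in silhouettes("wrist","key_blue")[:1]:
    m=np.array(s["pixels"]);print(s["p"],s["extent"])
    v,f=keymask_fit(c,m,np.array([.462,.214,.12]));print(v.round(4),np.degrees(v[2]).round(2),round(f,3))
    x,y,a=v
    for P in((x,y),(x+.13*np.cos(a),y+.13*np.sin(a)),(x-.022*np.sin(a),y+.022*np.cos(a)),(x+.022*np.sin(a),y-.022*np.cos(a))):print(proj(c,(*P,.014)).round(1))
cv2.imwrite("pics/w3c.png",cv2.resize(np.array(c["frame"])[0:250,180:400,::-1],None,fx=2.4,fy=2.4))
```

```text
4.4 [0.4624 0.2151 0.1065] [-1.80e+02 -1.20e-01  7.17e+00]
0.97 [79.1, 153.9, 137.2, 260.0]
[0.1287 0.2673 3.4033] 195.0 1.0
[201.5 465.6]
[220.9 541. ]
[219.4 463.7]
[183.7 467.5]
```

View pics/w3c.png

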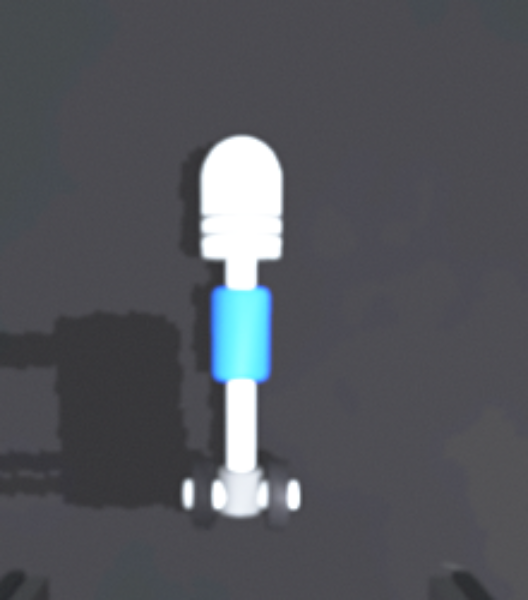

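Close view: bar centre at crop (241,494), i.e. image (280.4,205.8), and tip at (280.8,56.3). It is aligned between the fingers.

Run:
```python
from h import *
c=read_camera("wrist");o=get_obs();print(o["tool_pos"].round(4),o["tool_rot"].round(2))
b=onz(c,(280.4,205.8),.014);t=onz(c,(280.8,57),.014);print(b.round(4),t.round(4),np.degrees(np.arctan2(*(t-b)[1::-1])),np.linalg.norm(t-b))
```

```text
[0.4623 0.2153 0.1063] [ 1.7999e+02 -1.3000e-01  7.1900e+00]
[0.4617 0.2134 0.014 ] [0.5915 0.2296 0.014 ] 7.1175857981556785 0.13080493851558225
```

play_rows(
  steps=[
    [[-0.001,0.002,0.025,0,0,0,0.087],[0,0,0.025,0,0,0,0.087],[0,0,0.025,0,0,0,0.087],[0,0,0.02,0,0,0,0.087],[0,0,0.007,0,0,0,0.087],[0,0,0,0,0,0,0.087],[0,0,0,0,0,0,0.087]],
  ],
  force=58,
)

```text
time_s: 5.25
tool_pos: [0.4617, 0.2135, 0.0042]
tool_rot: [-180.0, -0.1, 7.2]
force: [0.4, -0.1, 0.6]
grip_width: 0.0869
grasp_force: 0.0
```

play_rows(
  steps=[
    [[0,0,0,0,0,0,0.05],[0,0,0,0,0,0,0.05],[0,0,0,0,0,0,0.047],[0,0,0,0,0,0,0.035],[0,0,0,0,0,0,0.035],[0,0,0,0,0,0,0.035],[0,0,0,0,0,0,0.035],[0,0,0,0,0,0,0.035],[0,0,0,0,0,0,0.035],[0,0,0,0,0,0,0.035]],
  ],
  force=58,
)

```text
time_s: 6.25
tool_pos: [0.4608, 0.213, 0.003]
tool_rot: [180.0, 0.0, 7.2]
force: [-0.6, 0.1, 0.4]
grip_width: 0.0355
grasp_force: 0.0
```

Run:
```python
from h import *
o=get_obs();print(o["tool_pos"].round(4),o["grip_width"],o["grasp_force"],o["force"])
w=read_camera("wrist");s=read_camera("scene")
a=cv2.resize(np.array(w["frame"])[0:260,150:410,::-1],(400,400));b=cv2.resize(np.array(s["frame"])[200:300,200:300,::-1],(400,400))
cv2.imwrite("pics/g.png",np.hstack([a,b]))
```

```text
[0.4608 0.213  0.003 ] 0.035460854866534657 0.0 [-0.55008672  0.08240154  0.44868248]
```

View pics/g.png

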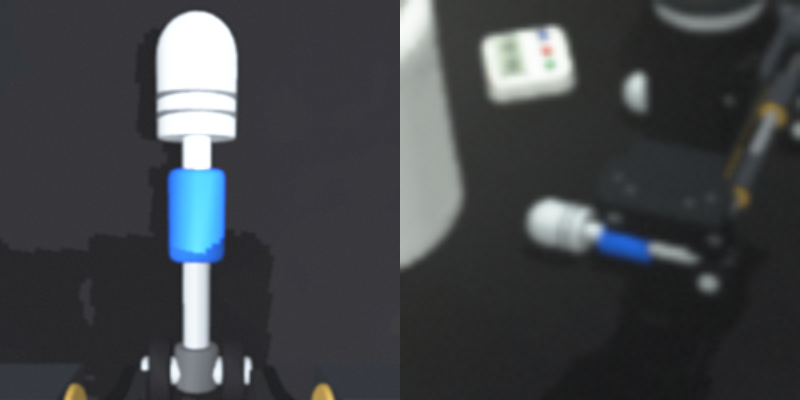

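The bar lies between the fingertips, but the force reads 0 at the commanded width. I'll close further.

play_rows(
  steps=[
    [[0,0,0,0,0,0,0.02],[0,0,0,0,0,0,0.02],[0,0,0,0,0,0,0.02],[0,0,0,0,0,0,0.02]],
  ],
  force=58,
)

```text
time_s: 6.75
tool_pos: [0.4608, 0.213, 0.003]
tool_rot: [180.0, 0.0, 7.2]
force: [0.6, -0.6, 0.6]
grip_width: 0.0208
grasp_force: 0.0
```

Run:
```python
from h import *
o=get_obs();print(o["tool_pos"].round(4),o["grip_width"],o["grasp_force"],o["force"])
w=read_camera("wrist")
cv2.imwrite("pics/g2.png",cv2.resize(np.array(w["frame"])[190:330,180:380,::-1],None,fx=4,fy=4,interpolation=cv2.INTER_CUBIC))
```

```text
[0.4608 0.213  0.003 ] 0.020791611732912454 0.0 [ 0.56948093 -0.62084229  0.59198246]
```

View pics/g2.png

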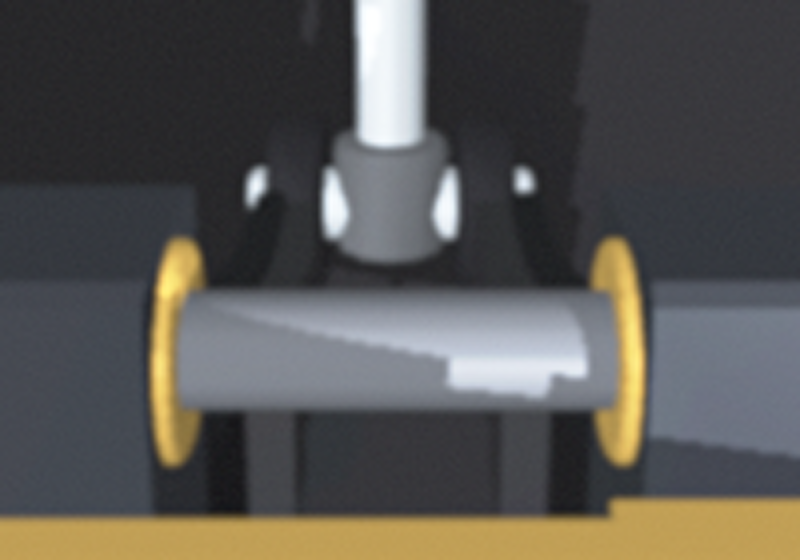

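Fingers closed to 21 mm without contact, so they aren't around the bar. I'll compare the projected TCP and bar points with the scene picture.

Run:
```python
from h import *
w=read_camera("wrist");s=read_camera("scene");t=read_camera("top")
o=get_obs();p=o["tool_pos"]
a=np.radians(7.2);ty=np.array([np.sin(a),-np.cos(a),0])
ims=[]
for n,c,(u0,v0,wd,hg) in(("w",w,(180,190,200,150)),("s",s,(230,190,100,100))):
    f=cv2.resize(np.array(c["frame"])[v0:v0+hg,u0:u0+wd,::-1],(400,400 if n=="s" else 300),interpolation=cv2.INTER_CUBIC)
    k=400/wd
    for q,col in((p,(0,0,255)),(p+[0,0,.019],(0,255,255)),(p+.0104*ty,(0,255,0)),(p-.0104*ty,(0,255,0)),(p+[0,0,.07],(255,0,255)),([.4617,.2134,.014],(255,128,0))):
        u=proj(c,q);print(n,u.round(1));cv2.circle(f,tuple(int(x) for x in (u-[u0,v0])*k),4,col,1)
    if n=="w":f=np.vstack([f,np.zeros((100,400,3),np.uint8)])
    ims.append(f)
g=np.clip(np.hstack(ims).astype(float)*1.8+20,0,255).astype(np.uint8)
cv2.imwrite("pics/g3.png",g)
```

```text
w [278.4 236.2]
w [278.3 246.3]
w [293.9 236.2]
w [262.9 236.2]
w [278.1 286.5]
w [277.9 240.3]
s [279.3 267.8]
s [279.1 262.6]
s [280.6 265. ]
s [278.  270.7]
s [278.5 247.8]
s [278.8 264.8]
```

View pics/g3.png

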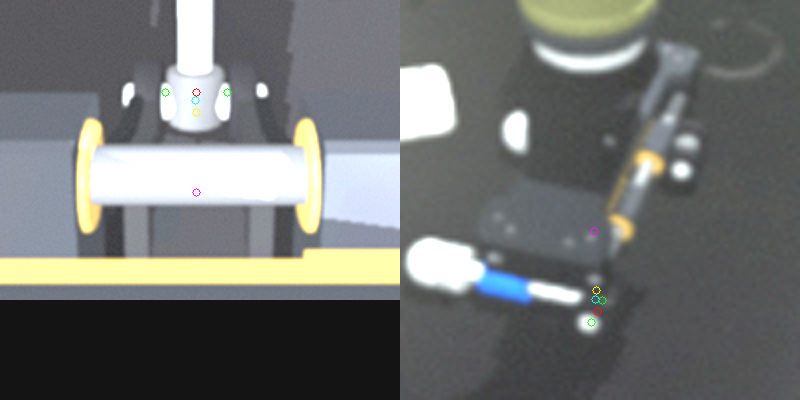

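The wrist view shows the fingertips (near v≈238) lying over or behind the bar instead of beside it. Closing through the 28 mm knobs without contact suggests the real fingertips aren't at the reported TCP. I'll open and probe downward gently to find out.

play_rows(
  steps=[
    [[0,0,0,0,0,0,0.087],[0,0,0,0,0,0,0.087],[0,0,0,0,0,0,0.087],[0,0,0,0,0,0,0.087],[0,0,0,0,0,0,0.087],[0,0,0,0,0,0,0.087],[0,0,0,0,0,0,0.087],[0,0,0.002,0,0,0,0.087],[0,0,0.001,0,0,0,0.087],[0,0,0,0,0,0,0.087]],
  ],
)

```text
time_s: 7.95
tool_pos: [0.4606, 0.2129, -0.0002]
tool_rot: [180.0, 0.0, 7.2]
force: [0.5, 0.5, -0.4]
grip_width: 0.0854
grasp_force: 0.0
```

play_rows(
  steps=[
    [[0,0,0.001,0,0,0,0.087],[0,0,0.001,0,0,0,0.087],[0,0,0.001,0,0,0,0.087],[0,0,0,0,0,0,0.087],[0,0,0,0,0,0,0.087]],
  ],
)

```text
time_s: 8.45
tool_pos: [0.4608, 0.213, -0.003]
tool_rot: [180.0, 0.0, 7.2]
force: [-0.2, 0.0, -0.3]
grip_width: 0.087
grasp_force: 0.0
```

Run:
```python
from h import *
o=get_obs();print(o["tool_pos"].round(4),o["grip_width"],o["force"])
w=read_camera("wrist");f=np.array(w["frame"])[170:330,80:480,::-1].astype(float)
f=255*np.clip(f/255,0,1)**.4
cv2.imwrite("pics/g4.png",cv2.resize(f.astype(np.uint8),None,fx=2,fy=2,interpolation=cv2.INTER_CUBIC))
```

```text
[ 0.4608  0.213  -0.003 ] 0.0870380548364612 [-0.19729206  0.00177765 -0.29730182]
```

View pics/g4.png

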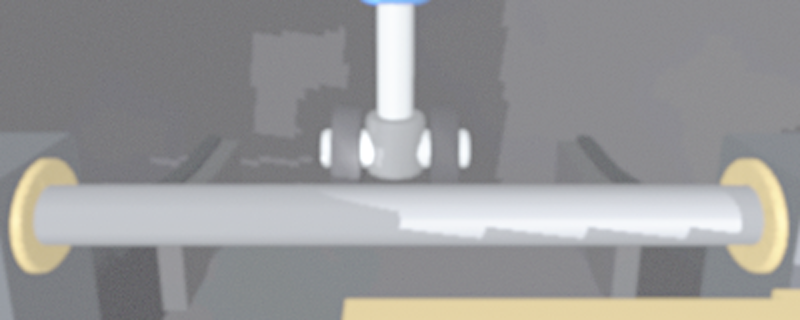

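No contact even below bench level, so the real fingertips end higher than the reported TCP. In the picture the inner tip edges are at about (198,241) and (360,241). I'll solve for where the tips really are.

Run:
```python
from h import *
w=read_camera("wrist");o=get_obs();p=o["tool_pos"]
a=np.radians(7.2);tx=np.array([np.cos(a),np.sin(a),0]);ty=np.array([np.sin(a),-np.cos(a),0]);tz=np.array([0,0,-1.])
L=np.array([198.5,241]);R=np.array([360,241])
for y in(.0435,):
    f=lambda v:np.r_[proj(w,p+tx*v[0]-tz*v[1]+ty*(y+v[2]))-R,proj(w,p+tx*v[0]-tz*v[1]+ty*(v[2]-y))-L]
    r=least_squares(f,[0,0,0]);print(r.x.round(4),r.fun.round(2))
for z in(0,.02,.03,.04,.05):
  for x in(-.0095,0,.0095):print(z,x,[proj(w,p+tx*x-tz*z+ty*s).round(0) for s in(-.0435,.0435)])
```

```text
[0.011  0.0399 0.0005] [-0.    0.04  0.   -0.04]
0 -0.0095 [array([214., 249.]), array([343., 249.])]
0 0 [array([214., 236.]), array([343., 236.])]
0 0.0095 [array([213., 223.]), array([344., 223.])]
0.02 -0.0095 [array([208., 261.]), array([349., 261.])]
0.02 0 [array([207., 247.]), array([350., 247.])]
0.02 0.0095 [array([206., 232.]), array([351., 232.])]
0.03 -0.0095 [array([204., 268.]), array([353., 268.])]
0.03 0 [array([203., 253.]), array([354., 253.])]
0.03 0.0095 [array([202., 237.]), array([355., 238.])]
0.04 -0.0095 [array([200., 276.]), array([357., 276.])]
0.04 0 [array([199., 260.]), array([358., 260.])]
0.04 0.0095 [array([198., 244.]), array([359., 244.])]
0.05 -0.0095 [array([195., 284.]), array([361., 285.])]
0.05 0 [array([194., 268.]), array([362., 268.])]
0.05 0.0095 [array([193., 250.]), array([364., 251.])]
```

The real tips sit about 38–40 mm behind the reported TCP. I'll descend further, watching the force.

play_rows(
  steps=[
    [[0.001,0,0.01,0,0,0,0.087],[0,0,0.008,0,0,0,0.087],[0,0,0.005,0,0,0,0.087],[0,0,0.003,0,0,0,0.087],[0,0,0,0,0,0,0.087],[0,0,0,0,0,0,0.087]],
  ],
)

```text
time_s: 9.15
tool_pos: [0.4618, 0.2133, -0.029]
tool_rot: [-180.0, -0.0, 7.2]
force: [0.4, 0.1, -0.1]
grip_width: 0.0874
grasp_force: 0.0
```

play_rows(
  steps=[
    [[0,0,0.001,0,0,0,0.087],[0,0,0.001,0,0,0,0.087],[0,0,0.001,0,0,0,0.087],[0,0,0,0,0,0,0.087],[0,0,0,0,0,0,0.087]],
  ],
)

```text
time_s: 9.65
tool_pos: [0.4618, 0.2131, -0.032]
tool_rot: [180.0, -0.0, 7.2]
force: [0.8, -0.0, 0.5]
grip_width: 0.0872
grasp_force: 0.0
```

play_rows(
  steps=[
    [[0,0,0.001,0,0,0,0.087],[0,0,0.001,0,0,0,0.087],[0,0,0,0,0,0,0.087],[0,0,0,0,0,0,0.087]],
  ],
)

```text
time_s: 10.05
tool_pos: [0.4617, 0.2131, -0.034]
tool_rot: [180.0, 0.0, 7.2]
force: [-0.1, 0.3, 0.4]
grip_width: 0.0866
grasp_force: 0.0
```

play_rows(
  steps=[
    [[0,0,0,0,0,0,0.05],[0,0,0,0,0,0,0.05],[0,0,0,0,0,0,0.05],[0,0,0,0,0,0,0.047],[0,0,0,0,0,0,0.044],[0,0,0,0,0,0,0.041],[0,0,0,0,0,0,0.038],[0,0,0,0,0,0,0.035],[0,0,0,0,0,0,0.03],[0,0,0,0,0,0,0.03],[0,0,0,0,0,0,0.03],[0,0,0,0,0,0,0.03]],
  ],
  force=58,
)

```text
time_s: 11.25
tool_pos: [0.4617, 0.2131, -0.034]
tool_rot: [180.0, 0.0, 7.2]
force: [-1.5, 0.5, 0.4]
grip_width: 0.0416
grasp_force: 58.0
```

Gripped at 58 N. Lifting.

play_rows(
  steps=[
    [[0,0,-0.005,0,0,0,0.03],[0,0,-0.012,0,0,0,0.03],[0,0,-0.02,0,0,0,0.03],[0,0,-0.028,0,0,0,0.03],[0,0,-0.035,0,0,0,0.03],[0,0,-0.035,0,0,0,0.03],[0,0,-0.035,0,0,0,0.03],[0,0,-0.032,0,0,0,0.03],[0,0,-0.022,0,0,0,0.03],[0,0,-0.014,0,0,0,0.03],[0,0,-0.006,0,0,0,0.03],[0,0,0,0,0,0,0.03]],
  ],
  force=58,
)

```text
time_s: 12.45
tool_pos: [0.4617, 0.2132, 0.2102]
tool_rot: [180.0, -0.0, 7.2]
force: [-0.2, -0.6, -2.1]
grip_width: 0.0415
grasp_force: 58.0
```

```bash
cat >> h.py <<'E'
def tip(show=True):
    """bar centre from tool (offset known), tip direction from silhouettes: angle below level by fit in wrist+scene"""
    o=get_obs();p=o["tool_pos"];a=np.radians(o["tool_rot"][2]);tx=np.array([np.cos(a),np.sin(a),0])
    B=p+[0,0,.048];ty=np.array([np.sin(a),-np.cos(a),0])
    print(round(o["time_s"],2),p.round(4),o["tool_rot"].round(1),"w",o["grip_width"].round(4),"F",o["grasp_force"],o["force"].round(1),o["wrist_torque"].round(2))
    for n in("scene","top","wrist"):
        c=read_camera(n)
        ss=[s for s in silhouettes(n,"key_blue")]
        best=None
        for s in ss:
            m=np.array(s["pixels"]);ys,xs=np.nonzero(m)
            if len(xs)<30: continue
            D=cv2.distanceTransform((~m).astype(np.uint8),cv2.DIST_L2,3)
            for th in np.arange(-15,120,1.):
                d=tx*np.cos(np.radians(th))-np.array([0,0,1])*np.sin(np.radians(th))
                mdl=np.zeros((420,560),np.uint8)
                pts=[B+d*t for t in np.linspace(.02,.116,16)]
                e=0;k=0
                for t,P in zip(np.linspace(.02,.116,16),pts):
                    r=.014 if t>.098 else .005
                    u=proj(c,P)
                    s_=np.linalg.norm(proj(c,P+ty*r)-u)
                    if 0<=u[0]<560 and 0<=u[1]<420: cv2.circle(mdl,tuple(int(q) for q in np.round(u)),max(1,int(round(s_))),1,-1)
                i=(mdl.astype(bool)&m).sum()/max(1,(mdl.astype(bool)|m).sum())
                if best is None or i>best[0]:best=(round(float(i),3),th,round(s["p"],2))
        print(n,best)
E
python3 -c "
from h import *
tip()"
```

```text
Traceback (most recent call last):
  File "h.py", line 40, in tip
    print(round(o["time_s"],2),p.round(4),o["tool_rot"].round(1),"w",o["grip_width"].round(4),"F",o["grasp_force"],o["force"].round(1),o["wrist_torque"].round(2))
                                                                     ^^^^^^^^^^^^^^^^^^^^^
AttributeError: 'float' object has no attribute 'round'
```

```bash
sed -i 's/o\["grip_width"\].round(4)/round(o["grip_width"],4)/' h.py; python3 -c "
from h import *
tip()"
```

```text
12.45 [0.4617 0.2132 0.2102] [180.   -0.    7.2] w 0.0415 F 57.99938678741455 [-0.2 -0.6 -2.1] [0.03 0.19 0.01]
scene (0.333, np.float64(14.0), 0.67)
top (0.615, np.float64(16.0), 0.66)
wrist (0.611, np.float64(10.0), 0.88)
```

Level at 58 N. Now easing gradually.

play_rows(
  steps=[
    [[0,0,0,0,0,0,0.03],[0,0,0,0,0,0,0.03],[0,0,0,0,0,0,0.03],[0,0,0,0,0,0,0.03]],
  ],
  force=48,
)

```text
time_s: 13.15
tool_pos: [0.4618, 0.2132, 0.21]
tool_rot: [180.0, 0.0, 7.2]
force: [0.4, -0.1, -1.6]
grip_width: 0.0419
grasp_force: 48.0
```

play_rows(
  steps=[
    [[0,0,0,0,0,0,0.03],[0,0,0,0,0,0,0.03],[0,0,0,0,0,0,0.03],[0,0,0,0,0,0,0.03]],
  ],
  force=40,
)

```text
time_s: 13.55
tool_pos: [0.4618, 0.2131, 0.21]
tool_rot: [180.0, 0.0, 7.2]
force: [-0.0, -0.2, -2.2]
grip_width: 0.0425
grasp_force: 40.0
```

play_rows(
  steps=[
    [[0,0,0,0,0,0,0.03],[0,0,0,0,0,0,0.03],[0,0,0,0,0,0,0.03],[0,0,0,0,0,0,0.03],[0,0,0,0,0,0,0.03]],
  ],
  force=34,
)

```text
time_s: 14.05
tool_pos: [0.4618, 0.2131, 0.21]
tool_rot: [180.0, 0.0, 7.2]
force: [-0.4, -0.1, -1.9]
grip_width: 0.0423
grasp_force: 34.0
```

play_rows(
  steps=[
    [[0,0,0,0,0,0,0.03],[0,0,0,0,0,0,0.03],[0,0,0,0,0,0,0.03],[0,0,0,0,0,0,0.03],[0,0,0,0,0,0,0.03]],
  ],
  force=29,
)

```text
time_s: 14.55
tool_pos: [0.4616, 0.2131, 0.2099]
tool_rot: [180.0, 0.0, 7.2]
force: [0.4, -0.2, -2.1]
grip_width: 0.0425
grasp_force: 29.0
```

```bash
python3 -c "
from h import *
tip()"
```

```text
14.55 [0.4616 0.2131 0.2099] [180.    0.    7.2] w 0.0425 F 28.999655842781067 [ 0.4 -0.2 -2.1] [0.04 0.13 0.  ]
scene (0.318, np.float64(53.0), 0.78)
top (0.658, np.float64(53.0), 0.57)
wrist (0.504, np.float64(51.0), 0.9)
```

Sagging to about 52°. Continuing.

play_rows(
  steps=[
    [[0,0,0,0,0,0,0.03],[0,0,0,0,0,0,0.03],[0,0,0,0,0,0,0.03],[0,0,0,0,0,0,0.03]],
  ],
  force=24,
)

```text
time_s: 15.25
tool_pos: [0.4618, 0.2131, 0.21]
tool_rot: [180.0, -0.0, 7.2]
force: [-0.2, 0.0, -1.7]
grip_width: 0.0429
grasp_force: 24.0
```

play_rows(
  steps=[
    [[0,0,0,0,0,0,0.03],[0,0,0,0,0,0,0.03],[0,0,0,0,0,0,0.03],[0,0,0,0,0,0,0.03]],
  ],
  force=19,
)

```text
time_s: 15.65
tool_pos: [0.4617, 0.2131, 0.21]
tool_rot: [180.0, 0.0, 7.2]
force: [0.2, 0.3, -1.7]
grip_width: 0.0436
grasp_force: 19.0
```

play_rows(
  steps=[
    [[0,0,0,0,0,0,0.03],[0,0,0,0,0,0,0.03],[0,0,0,0,0,0,0.03],[0,0,0,0,0,0,0.03]],
  ],
  force=14,
)

```text
time_s: 16.05
tool_pos: [0.4617, 0.2131, 0.21]
tool_rot: [180.0, 0.0, 7.2]
force: [0.4, 0.6, -2.6]
grip_width: 0.0435
grasp_force: 14.0
```

play_rows(
  steps=[
    [[0,0,0,0,0,0,0.03],[0,0,0,0,0,0,0.03],[0,0,0,0,0,0,0.03],[0,0,0,0,0,0,0.03]],
  ],
  force=10,
)

```text
time_s: 16.45
tool_pos: [0.4617, 0.2131, 0.21]
tool_rot: [180.0, 0.0, 7.2]
force: [0.3, -0.7, -0.9]
grip_width: 0.0436
grasp_force: 10.0
```

play_rows(
  steps=[
    [[0,0,0,0,0,0,0.03],[0,0,0,0,0,0,0.03],[0,0,0,0,0,0,0.03],[0,0,0,0,0,0,0.03],[0,0,0,0,0,0,0.03],[0,0,0,0,0,0,0.03],[0,0,0,0,0,0,0.03]],
  ],
  force=7,
)

```text
time_s: 17.15
tool_pos: [0.4618, 0.2132, 0.21]
tool_rot: [180.0, 0.0, 7.2]
force: [-0.4, 0.3, -1.8]
grip_width: 0.0438
grasp_force: 7.0
```

```bash
python3 -c "
from h import *
tip()"
```

```text
17.15 [0.4618 0.2132 0.21  ] [180.    0.    7.2] w 0.0438 F 6.999924927949905 [-0.4  0.3 -1.8] [ 0.07 -0.    0.06]
scene (0.31, np.float64(79.0), 0.59)
top None
wrist (0.474, np.float64(81.0), 0.62)
```

play_rows(
  steps=[
    [[0,0,0,0,0,0,0.03],[0,0,0,0,0,0,0.03],[0,0,0,0,0,0,0.03],[0,0,0,0,0,0,0.03],[0,0,0,0,0,0,0.03],[0,0,0,0,0,0,0.03]],
  ],
  force=5,
)

```text
time_s: 18.05
tool_pos: [0.4618, 0.2131, 0.21]
tool_rot: [180.0, 0.0, 7.2]
force: [0.0, 0.2, -1.8]
grip_width: 0.0438
grasp_force: 5.0
```

play_rows(
  steps=[
    [[0,0,0,0,0,0,0.03],[0,0,0,0,0,0,0.03],[0,0,0,0,0,0,0.03],[0,0,0,0,0,0,0.03],[0,0,0,0,0,0,0.03],[0,0,0,0,0,0,0.03]],
  ],
  force=4,
)

```text
time_s: 18.65
tool_pos: [0.4618, 0.2131, 0.21]
tool_rot: [180.0, -0.0, 7.2]
force: [0.1, -0.2, -1.5]
grip_width: 0.0439
grasp_force: 4.0
```

play_rows(
  steps=[
    [[0,0,0,0,0,0,0.03],[0,0,0,0,0,0,0.03],[0,0,0,0,0,0,0.03],[0,0,0,0,0,0,0.03]],
  ],
  force=50,
)

```text
time_s: 19.05
tool_pos: [0.4618, 0.2131, 0.21]
tool_rot: [180.0, 0.0, 7.2]
force: [-0.8, -0.8, -1.7]
grip_width: 0.0421
grasp_force: 50.0
```

```bash
python3 -c "
from h import *
tip()"
```

```text
19.05 [0.4618 0.2131 0.21  ] [180.    0.    7.2] w 0.0421 F 49.999374747276306 [-0.8 -0.8 -1.7] [-0.    0.06  0.  ]
scene (0.347, np.float64(86.0), 0.7)
top None
wrist (0.501, np.float64(84.0), 0.56)
```

Hanging at about 85° and tight again. Moving over to the grey stand, with a 5° pitch to bring the key plumb.

play_rows(
  steps=[
    [[0,0.01,0,0,0,0,0.03],[-0.001,0.02,0,0,0,0,0.03],[-0.001,0.035,0,0,0,0,0.03],[-0.001,0.045,0,0,0,0,0.03],[-0.001,0.045,0,0,0,0,0.03],[-0.001,0.045,0,0,0,0,0.03],[-0.001,0.045,0,0,0,0,0.03],[-0.001,0.045,0,0,0,0,0.03],[-0.001,0.045,0,0,0,0,0.03],[0,0.045,0,0,0,0,0.03],[0,0.03,0,0,0,0,0.03],[0,0.016,0,0,0,0,0.03]],
  ],
)

```text
time_s: 20.55
tool_pos: [0.5061, -0.215, 0.2096]
tool_rot: [180.0, 0.1, 6.9]
force: [-0.2, 0.6, -2.2]
grip_width: 0.042
grasp_force: 50.0
```

play_rows(
  steps=[
    [[0,0.008,0,0,0,0,0.03],[0,0,0,0,-0.043,0,0.03],[0,0,0,0,-0.043,0,0.03],[0,0,0,0,0,0,0.03],[0,0,0,0,0,0,0.03],[0,0,0,0,0,0,0.03]],
  ],
)

```text
time_s: 21.15
tool_pos: [0.5081, -0.2178, 0.2103]
tool_rot: [180.0, 4.9, 7.3]
force: [-1.0, 0.1, -2.5]
grip_width: 0.0424
grasp_force: 50.0
```

Run:
```python
from h import *
o=get_obs();print(o["time_s"],o["tool_pos"].round(4),o["tool_rot"].round(2),o["grasp_force"],o["force"].round(1))
ims=[]
for n in("top","scene","wrist"):
    c=read_camera(n)
    for s in silhouettes(n,"stand"):
        m=np.array(s["pixels"]);col=np.median(np.array(c["frame"])[m],axis=0);e=np.array(s["extent"])
        r=least_squares(lambda v:ext(c,*v)-e,[.51,-.22]);print(n,"stand",round(s["p"],2),col,e,r.x.round(4),r.fun.round(1))
    for s in silhouettes(n,"key_blue_tip"): print(n,"key",round(s["p"],2),s["extent"])
    B=np.array([.512,-.219])
    print([proj(c,(*B,z)).round(0) for z in(.075,.128)])
    u=proj(c,(*B,.09)).astype(int) if n!="wrist" else np.array([280,180])
    h=30 if n=="top" else 60 if n=="scene" else 100
    y0,x0=max(0,u[1]-h),max(0,u[0]-h)
    ims.append(cv2.resize(np.array(c["frame"])[y0:y0+2*h,x0:x0+2*h,::-1],(266,266),interpolation=cv2.INTER_CUBIC));print(x0,y0,266/(2*h))
cv2.imwrite("pics/s.png",np.hstack(ims))
```

```text
21.15 [ 0.5081 -0.2178  0.2103] [179.99   4.9    7.26] 49.99940872192383 [-1.   0.1 -2.5]
top stand 0.73 [ 40. 144.  67.] [364.2 250.8 405.4 282.3] [ 0.3815 -0.2674] [ 1.5 -0.5 -1.4  0.5]
top stand 0.62 [113.  68.  38.] [342.4 158.1 374.  193.4] [ 0.6423 -0.1903] [-2.3  0.6  2.1 -0.6]
top stand 0.57 [87. 87. 92.] [351.4 208.6 376.8 239. ] [ 0.5039 -0.2075] [-5.8 -0.5  5.4  0.5]
top key 0.89 [156.2, 226.8, 172.8, 274.7]
[array([372., 220.]), array([377., 219.])]
343 189 4.433333333333334
scene stand 0.97 [108.  71.  42.] [268.6 148.9 294.9 177.3] [ 0.6477 -0.1919] [-0.6 -2.7  0.6  2.4]
scene stand 0.94 [116. 124. 123.] [303.8 149.9 335.9 183. ] [ 0.5228 -0.2225] [ 2.1 -0.4 -2.1  0.5]
scene stand 0.61 [ 42. 142.  66.] [350.5 152.1 380.6 183.5] [ 0.3848 -0.2749] [ 0.2 -1.6 -0.2  1.4]
scene key 0.74 [304.4, 150.8, 332.6, 183.6]
scene key 0.6 [236.5, 303.8, 298.9, 336.0]
scene key 0.59 [317.4, 99.8, 332.7, 141.0]
[array([323., 157.]), array([324., 143.])]
263 93 2.216666666666667
wrist stand 0.96 [131. 141. 147.] [240.6 126.8 318.9 211.9] [ 0.5181 -0.2186] [ 0.8 -0.4 -0.8  0.4]
wrist stand 0.83 [ 46. 161.  76.] [269.8 229.9 325.7 313.9] [ 0.384  -0.2578] [-6.9 -1.2  5.9  1.7]
wrist stand 0.61 [114.  70.  39.] [222.5   0.  308.9  98.5] [ 0.6371 -0.1902] [-0.4 -1.7  0.4  2.6]
wrist key 0.74 [240.9, 180.3, 318.1, 295.0]
[array([279., 182.]), array([279., 196.])]
180 80 1.33
```

View pics/s.png

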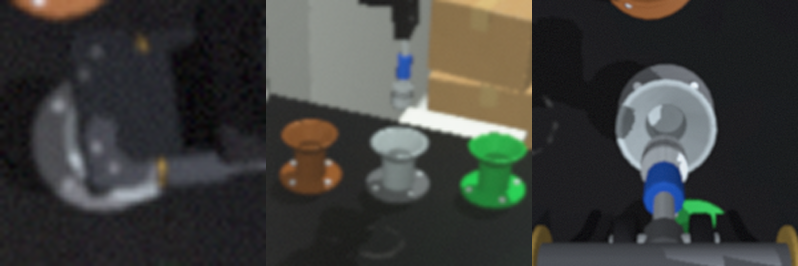

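Views: in the scene picture the mouth centre is at about (323,157.5) with the head above it at (324,141). In the wrist picture the mouth centre is at about (281.5,178). I'll compute the remaining offset.

Run:
```python
from h import *
w=read_camera("wrist");s=read_camera("scene")
print("mouth w",onz(w,(281.5,177.7),.075).round(4),"bore w",onz(w,(280.8,170.2),.012).round(4),"mouth s",onz(s,(323,157.5),.075).round(4))
# mouth ellipse by bright ring in wrist frame + stand mask
m=[np.array(q["pixels"]) for q in silhouettes("wrist","stand") if abs(q["extent"][0]-241)<6][0]
ys,xs=np.nonzero(m);print(xs.min(),xs.max(),ys.min(),ys.max())
for k,(x,y) in enumerate([(.512,-.219),(.516,-.219),(.518,-.2186)]):
    a=np.linspace(0,6.28,60);q=np.array([proj(w,(x+.035*np.cos(t),y+.035*np.sin(t),.075)) for t in a]);print(q.min(0).round(1),q.max(0).round(1))
# key mask in wrist: fit bar xy and axis lean (dx,dy of tip) with scene too
ks=[]
for c,n,f in((w,"wrist",lambda e:235<e[0]<290 and e[3]>200),(s,"scene",lambda e:e[3]<150 and e[0]>300)):
    for q in silhouettes(n,"key_blue"):
        print(n,q["extent"],round(q["p"],2))
        if f(q["extent"]):
            M=np.array(q["pixels"]);fr=np.array(c["frame"]).astype(int);b=M&(fr[:,:,2]-fr[:,:,0]>50);yy,xx=np.nonzero(b);print("blue sleeve centroid",xx.mean(),yy.mean(),len(xx))
p=get_obs()["tool_pos"]
for n,c in(("w",w),("s",s)):
    print(n,[proj(c,(*(p[:2]+[.0041,.0005]),p[2]+.048-d)).round(1) for d in(.06,.09,.13)])
```

```text
mouth w [ 0.5167 -0.2206  0.075 ] bore w [ 0.5116 -0.2208  0.012 ] mouth s [ 0.5124 -0.2173  0.075 ]
243 317 128 207
[246.9 148.9] [312.1 212.5]
[247.3 145. ] [312.7 209.1]
[247.1 143. ] [312.6 207.3]
wrist [239.3, 180.5, 319.1, 290.6] 0.68
blue sleeve centroid 278.187338501292 218.36175710594316 774
wrist [244.0, 126.8, 317.7, 213.6] 0.67
blue sleeve centroid nan nan 0
scene [322.5, 98.8, 331.6, 143.2] 0.72
blue sleeve centroid 324.6212121212121 122.72727272727273 66
scene [235.3, 299.1, 296.0, 332.4] 0.57
w [array([278.3, 223.5]), array([278.4, 209.6]), array([278.4, 195.3])]
s [array([324.6, 122.2]), array([324.2, 131.2]), array([323.7, 142.7])]<stdin>:15: RuntimeWarning: Mean of empty slice.
  ret = ret.dtype.type(ret / rcount)
```

play_rows(
  steps=[
    [[0.001,0.002,0.005,0,0,0,0.03],[0.001,0,0.012,0,0,0,0.03],[0.001,0,0.012,0,0,0,0.03],[0.001,0,0.012,0,0,0,0.03],[0.001,0,0.012,0,0,0,0.03],[0.0005,0,0.007,0,0,0,0.03],[0,0,0,0,0,0,0.03],[0,0,0,0,0,0,0.03]],
  ],
)

```text
time_s: 22.65
tool_pos: [0.509, -0.2204, 0.1499]
tool_rot: [180.0, 4.9, 7.2]
force: [0.5, -0.2, -2.7]
grip_width: 0.0421
grasp_force: 50.0
```

Run:
```python
from h import *
o=get_obs();print(o["time_s"],o["tool_pos"].round(4),o["tool_rot"].round(2),o["grasp_force"],o["force"].round(1),o["wrist_torque"].round(2))
w=read_camera("wrist");s=read_camera("scene")
for q in silhouettes("wrist","stand"):
    e=np.array(q["extent"]);r=least_squares(lambda v:ext(w,*v)-e,[.51,-.22]);print(e,r.x.round(4),r.fun.round(1))
cv2.imwrite("pics/s2.png",np.hstack([cv2.resize(np.array(w["frame"])[80:300,170:390,::-1],(400,400),interpolation=cv2.INTER_CUBIC),cv2.resize(np.array(s["frame"])[90:200,270:380,::-1],(400,400),interpolation=cv2.INTER_CUBIC)]))
```

```text
22.65 [ 0.509  -0.2204  0.1499] [179.99   4.92   7.21] 49.999433755874634 [ 0.5 -0.2 -2.7] [ 0.03 -0.1   0.  ]
[265.5 293.2 326.5 319.6] [ 0.3745 -0.255 ] [ -9.5 -38.1   8.1  39.5]
[206.2   2.2 310.1  93.9] [ 0.6264 -0.1898] [ -1.4 -11.5   1.4  18.6]
[234.3 132.  326.8 238. ] [ 0.5163 -0.2213] [ 0.1  1.3 -0.1 -1.3]
```

No views left, so I go on by force readings.

play_rows(
  steps=[
    [[0.001,0,0.005,0,0,0,0.03],[0.0005,0,0.005,0,0,0,0.03],[0.0005,0,0.005,0,0,0,0.03],[0,0,0,0,0,0,0.03],[0,0,0,0,0,0,0.03]],
  ],
)

```text
time_s: 23.3
tool_pos: [0.5094, -0.2202, 0.1344]
tool_rot: [-180.0, 5.0, 7.2]
force: [0.3, 0.0, -2.2]
grip_width: 0.0414
grasp_force: 50.0
```

play_rows(
  steps=[
    [[0.0005,0,0.004,0,0,0,0.03],[0.0005,0,0.004,0,0,0,0.03],[0,0,0,0,0,0,0.03],[0,0,0,0,0,0,0.03]],
  ],
)

```text
time_s: 23.7
tool_pos: [0.5097, -0.2202, 0.1264]
tool_rot: [-180.0, 4.9, 7.2]
force: [-0.8, -1.0, -1.0]
grip_width: 0.0422
grasp_force: 50.0
```

play_rows(
  steps=[
    [[0.0003,0,0.003,0,0,0,0.03],[0.0003,0,0.003,0,0,0,0.03],[0,0,0,0,0,0,0.03],[0,0,0,0,0,0,0.03]],
  ],
)

```text
time_s: 24.1
tool_pos: [0.5099, -0.2202, 0.1205]
tool_rot: [-180.0, 4.9, 7.2]
force: [1.3, -0.5, -2.0]
grip_width: 0.0417
grasp_force: 50.0
```

play_rows(
  steps=[
    [[0.0003,0,0.003,0,0,0,0.03],[0.0003,0,0.003,0,0,0,0.03],[0,0,0,0,0,0,0.03],[0,0,0,0,0,0,0.03]],
  ],
)

```text
time_s: 24.5
tool_pos: [0.5099, -0.2202, 0.1144]
tool_rot: [-180.0, 4.9, 7.2]
force: [0.2, 1.0, -2.7]
grip_width: 0.042
grasp_force: 50.0
```

```bash
python3 -c "
from h import *
o=get_obs();print(o['tool_pos'],o['force'].round(2),o['wrist_torque'].round(3))
for i in range(5):
    read_camera('top');o=get_obs();print(o['force'].round(2),o['wrist_torque'].round(3))"
```

```text
[ 0.50989914 -0.22018953  0.11437584] [ 0.22  1.02 -2.67] [ 0.026 -0.138 -0.015]
[-0.06  0.16 -1.59] [ 0.068 -0.151  0.025]
[ 0.25 -0.53 -2.24] [-0.    -0.124 -0.005]
[ 0.08  0.35 -1.15] [ 0.04  -0.114  0.006]
[ 0.58 -0.13 -1.63] [ 0.039 -0.081 -0.016]
[-0.01  0.36 -2.1 ] [ 0.024 -0.124  0.023]
```

play_rows(
  steps=[
    [[0.0004,0,0.005,0,0,0,0.03],[0.0004,0,0.005,0,0,0,0.03],[0,0,0,0,0,0,0.03],[0,0,0,0,0,0,0.03]],
  ],
)

```text
time_s: 25.15
tool_pos: [0.5097, -0.2201, 0.1041]
tool_rot: [-180.0, 5.0, 7.2]
force: [-0.3, -0.6, -2.3]
grip_width: 0.0418
grasp_force: 50.0
```

play_rows(
  steps=[
    [[0.0002,0,0.002,0,0,0,0.03],[0.0002,0,0.002,0,0,0,0.03],[0,0,0,0,0,0,0.03],[0,0,0,0,0,0,0.03]],
  ],
)

```text
time_s: 25.55
tool_pos: [0.51, -0.2202, 0.1005]
tool_rot: [180.0, 4.9, 7.2]
force: [0.0, 0.5, -3.2]
grip_width: 0.0419
grasp_force: 50.0
```

Run:
```python
from h import *
for i in range(3):
    c=read_camera('scene');o=get_obs();print(o['tool_pos'].round(4),o['force'].round(2),o['wrist_torque'].round(3))
fr=np.array(c["frame"]).astype(int);b=(fr[:,:,2]-fr[:,:,0]>50);b[:, :300]=0;b[:,350:]=0;b[:80]=0;b[200:]=0
yy,xx=np.nonzero(b);print("sleeve",xx.mean(),yy.mean(),len(xx))
p=o["tool_pos"];print([proj(c,(*(p[:2]+[.0041,.0005]),p[2]+.048-d)).round(1) for d in(.06,.09,.13)])
```

```text
[ 0.5101 -0.2203  0.1006] [-0.35  0.46 -1.34] [-0.004 -0.081 -0.023]
[ 0.5101 -0.2203  0.1006] [ 0.18 -0.25 -1.74] [ 0.019 -0.16  -0.013]
[ 0.5101 -0.2203  0.1006] [ 0.71 -0.49 -1.97] [ 0.014 -0.103  0.034]
sleeve 323.0 154.17910447761193 67
[array([322.9, 153.3]), array([322.6, 161.4]), array([322.1, 171.8])]
```

play_rows(
  steps=[
    [[0.0001,0,0.0015,0,0,0,0.03],[0.0001,0,0.0015,0,0,0,0.03],[0,0,0,0,0,0,0.03],[0,0,0,0,0,0,0.03]],
  ],
)

```text
time_s: 26.1
tool_pos: [0.5099, -0.2202, 0.0974]
tool_rot: [-180.0, 4.9, 7.2]
force: [0.1, -0.1, -1.5]
grip_width: 0.0418
grasp_force: 50.0
```

play_rows(
  steps=[
    [[0.0001,0,0.001,0,0,0,0.03],[0.0001,0,0.001,0,0,0,0.03],[0,0,0,0,0,0,0.03],[0,0,0,0,0,0,0.03]],
  ],
)

```text
time_s: 26.5
tool_pos: [0.5099, -0.2203, 0.0955]
tool_rot: [180.0, 4.9, 7.2]
force: [0.4, -0.6, -2.4]
grip_width: 0.0421
grasp_force: 50.0
```

play_rows(
  steps=[
    [[0,0,0,0,0,0,0.03],[0,0,0,0,0,0,0.03],[0,0,0,0,0,0,0.03]],
  ],
  force=10,
)

```text
time_s: 26.8
tool_pos: [0.5101, -0.2202, 0.0956]
tool_rot: [180.0, 4.9, 7.2]
force: [0.3, -0.2, -1.5]
grip_width: 0.044
grasp_force: 10.0
```

play_rows(
  steps=[
    [[0,0,0,0,0,0,0.044],[0,0,0,0,0,0,0.045],[0,0,0,0,0,0,0.046],[0,0,0,0,0,0,0.048],[0,0,0,0,0,0,0.052],[0,0,0,0,0,0,0.06],[0,0,0,0,0,0,0.07],[0,0,0,0,0,0,0.075],[0,0,0,0,0,0,0.075]],
  ],
)

```text
time_s: 27.7
tool_pos: [0.51, -0.2202, 0.0955]
tool_rot: [180.0, 4.9, 7.2]
force: [0.1, 0.4, -0.8]
grip_width: 0.0724
grasp_force: 0.0
```

Run:
```python
from h import *
c=read_camera('scene');o=get_obs();print(o['time_s'],o['tool_pos'].round(4),o['force'].round(2),o["grip_width"])
fr=np.array(c["frame"]).astype(int);b=(fr[:,:,2]-fr[:,:,0]>50);b[:, :300]=0;b[:,350:]=0;b[:80]=0;b[200:]=0
yy,xx=np.nonzero(b);print("sleeve",xx.mean(),yy.mean(),len(xx))
w=read_camera('wrist')
for q in silhouettes("wrist","key_blue"): print(q["extent"],q["p"])
fr=np.array(w["frame"]).astype(int);b=(fr[:,:,2]-fr[:,:,0]>50);b[:100]=0;n,l,st,ce=cv2.connectedComponentsWithStats(b.astype(np.uint8));print(ce[1:][st[1:,4]>40],st[1:][st[1:,4]>40])
```

```text
27.75 [ 0.51   -0.2202  0.0955] [0.79 0.38 0.18] 0.07342980420336873
sleeve 324.3188405797101 155.59420289855072 69
[246.8, 183.8, 320.4, 302.9] 0.94
[[280.36262514 223.43381535]
 [334.68767908 307.25787966]] [[266 204  32  43 899]
 [323 294  23  24 349]]
```

Released and upright. Retreating.

play_rows(
  steps=[
    [[0,0,-0.005,0,0,0,0.08],[0,0,-0.01,0,0,0,0.087],[0,0,-0.015,0,0,0,0.087],[0,0,-0.02,0,0,0,0.087],[0,0,-0.03,0,0,0,0.087],[0,0,-0.03,0,0,0,0.087],[0,0,-0.03,0,0,0,0.087],[0,0,-0.02,0,0,0,0.087],[0,0,-0.01,0,0,0,0.087],[0,0,0,0,0,0,0.087],[0,0,0,0,0,0,0.087],[0,0,0,0,0,0,0.087]],
  ],
)

```text
time_s: 29.05
tool_pos: [0.5237, -0.2183, 0.2635]
tool_rot: [-179.9, 5.1, 7.2]
force: [0.0, 0.3, 0.7]
grip_width: 0.087
grasp_force: 0.0
```

Run:
```python
from h import *
from scipy.optimize import minimize
c=read_camera('scene');o=get_obs();print(o['time_s'],o['tool_pos'].round(4),o['force'].round(2),o["grip_width"])
def sl(c,box):
    fr=np.array(c["frame"]).astype(int);b=(fr[:,:,2]-fr[:,:,0]>50);m=np.zeros_like(b);m[box[1]:box[3],box[0]:box[2]]=1;b&=m
    n,l,st,ce=cv2.connectedComponentsWithStats(b.astype(np.uint8));return [(ce[i].round(1),st[i,4]) for i in range(1,n) if st[i,4]>15]
print("scene",sl(c,(300,80,350,200)))
w=read_camera('wrist');print("wrist",sl(w,(150,80,400,420)))
t=read_camera('top');print("top",sl(t,(330,180,410,260)))
for n,k in(("w",w),("s",c),("t",t)):print(n,[proj(k,(.5135,-.22,z)).round(1) for z in(.142,.09,.075)])
for n in("scene","wrist","top"):
    for q in silhouettes(n,"key_blue"):print(n,q["extent"],round(q["p"],2))
for q in silhouettes("top","key_yellow"):print("y",q["extent"],round(q["p"],2))
```

```text
29.1 [ 0.5237 -0.2183  0.2635] [ 0.18 -0.11 -0.4 ] 0.08695728548194395
scene [(array([324.4, 155.5]), np.int32(70))]
wrist [(array([280.4, 183.4]), np.int32(260))]
top []
w [array([279.1, 197.7]), array([279.2, 185.1]), array([279.2, 182. ])]
s [array([323.8, 138.4]), array([323.2, 152.9]), array([323., 157.])]
t [array([378.7, 218.1]), array([373.4, 219.2]), array([372. , 219.5])]
scene [234.3, 302.5, 297.8, 332.5] 0.92
scene [319.3, 135.9, 327.9, 163.5] 0.57
wrist [261.2, 165.8, 305.5, 215.3] 0.77
top [156.0, 227.3, 171.3, 276.3] 0.79
top [360.7, 215.5, 374.0, 227.3] 0.65
y [259.4, 193.6, 273.8, 239.5] 0.91
```

```bash
python3 -c "
from cell import *
print(sign_off())"
```

```text
the job is handed in; nothing more can be done
None
```

The blue key is in the grey stand, head down; it swung to within about 5° of plumb before I lowered it, the gripper is clear, the yellow key was not touched, and the job was handed in at about 29 s. The fingertips sit about 38 mm short of the reported tool point, so the first grasp closed on nothing and I had to go lower. After my ten pictures ran out, I checked the insertion and release only by force readings and measured image positions.

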